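Wind the ratcheted bottle caddy home and clamp its bottles

ROBOT

A 6-joint arm with a two-finger parallel gripper is mounted at the origin on the work surface. World frame = base frame: x ahead of the robot, y to its left, z up, the work surface at z = 0. Lengths are in m, angles in rad, forces in N, time in s.
With the tool pointing down it reaches from about 0.375 to 0.925 m from the base axis. Payload 5.7 kg.
Tool frame: the origin (TCP) lies midway between the tips of the shut fingers; the grasp point (between the pads) lies 19 mm behind it; z points along the fingers, y is the line along which they close (so a half turn about z gives the same grasp; the last joint's range is limited). The gripper opens to 88 mm and grips with 3 to 60 N. Pads are 20 mm wide; open, the fingers measure 115 mm over their backs; the gripper's body (75 mm by 178 mm) begins 61 mm behind the grasp point.
Start: joints at [-1.294, 0.359, 1.51, -0, 1.272, -0.115], TCP at [0.229, -0.555, 0.223] pointing down, gripper open.
Joint ranges: [-2.97, 2.97], [-1.01, 2.36], [0.21, 2.38], [-0.96, 4.11], [0.2, 2.71], [-2.98, 2.98]. Speed limits (rad/s): [2.39, 2.39, 3.14, 3.14, 3.14, 3.14].

INTERFACE

Orientations are given as [roll, pitch, yaw] about the fixed x, y, z axes, in that order (R = Rz(yaw) Ry(pitch) Rx(roll)).
In Python, from station import telemetry, optics, manip gives the robot as it stands.
- The arm moves only by the tool jog_arm, never from a script. Its argument "increments" is a list of rows, each an object with "travel": the shift along the world's x, y, z in m, a list of three; "angular": the turn, a rotation vector about the world's x, y, z in rad, a list of three. A call has exactly 8 rows; each row shifts and turns the commanded pose from where the row before left it; what a row does not reach is not made up. A row lasts 1/10 s, in which the tool goes at most 50 mm and 8.59 degrees, less where a joint would pass 70% of its speed; a pose out of reach is approached as far as the arm can. A call is refused whole if a number of a shift passes 0.05 or a number of a turn 0.15, either way. A call with a gripper value outside its range is refused whole. "hand" is the finger opening in m, from 0 to 0.0878, set as the call begins (left out, the last holds). The fingers move at their own pace and stop on an object; the grip force is fixed at half the most. Time passes only in rows, so rows that do not move let the fingers close, or fill a call up. It gives the time, the measured TCP pose, the force, the opening and the grip force at its end, in the units of the state.
- telemetry.read_state(): the state, without advancing time (a new reading comes with each control period).
- optics.read_camera(name): name is "side" or "top"; returns the picture (480x640x3 uint8, blue, green, red); there is no depth.
- optics.camera_params(name): a dict with "mtx" (3x3 intrinsics, pixels), "dist_coeffs" ([k1, k2, p1, p2, k3] as OpenCV has them; the pictures are not rectified), "R" (3x3) and "t" (3): a world point X has camera coordinates R X + t. Camera axes: x right, y down, z forward; pixel columns grow to the right and rows downward; lengths in m; the calibration is good to about 2 mm. A picture is of the moment at which its call begins. camera_params takes no time and is no camera call.
- manip.close_job(): hands the job in; it is judged then, once.
The state is a dict: "t": time; "qpos": joint angles; "qvel": joint speeds; "tau": joint torques, N m; "tool_pos": TCP position; "tcp_rot": TCP orientation; "force": force on the tool from outside, world axes, zero at the start; "torque": the same for the moment, N m; "grip_width": opening from 0.0 (shut) to 1.0 (fully open); "finger_force": force on a finger pad.
Only numpy, scipy, OpenCV 4.12 (cv2) and the standard library are available. Lean on these libraries where they do the work, as an engineer would, in place of code of your own. Each camera call takes 0.05 s, during which the arm holds its last target. There are 200 camera calls.

TASK

Make the bottle caddy ready for wheeling the trolley away: flip its ratchet pawl out, turn the caddy back by its crank until the crank meets the home stop, and flip the pawl in again. Then fit the square hold-down plate on the four studs, set down gently so that it lies flat and fully home on all four posts, grip upward, and leave the caddy at its stop with the pawl in. Leave the other things on the trolley where they are.

Things in the scene. Friction and masses are not known exactly. Their poses are not given: they have to be found in the camera images.
- caddy_axis (a point): on the caddy's turning axis, level with the trolley top; fixed, axes of the caddy's foot (steel disc 248 mm across, 16 mm high, immovable). On it turns a toothed steel disc, 232 mm across, with four small bottles (tops 142 mm above the trolley) between four posts, a crank and studs. Fixed to the foot's edge: the pawl's bracket and the home stop (post with a rubber arm, 75 mm high)
- rotor (a joint): angle of the caddy's turning part: 0 = home, the crank's stem against the home stop (a hard end stop); grows anticlockwise seen from above (the free, ratcheting direction), 1.7 at most. Starts between 0.75 and 1.4. Stays where it is left; about 1.3 N at the crank turns it. With the pawl in, clockwise (backward) turning locks within 0.32 rad
- crank_grip (a point): middle of the crank's upright wooden grip: cylinder 22 mm across, 45 mm high, its middle 152 mm and top 175 mm above the trolley, on a 10 mm steel stem, 94 mm from the caddy axis; goes round with the rotor. It may turn between the fingers
- crank_home (a point): fixed point where crank_grip is when the caddy is home; just beyond it, clockwise, the home stop's rubber arm stops the stem, well below the grip
- pawl (a joint): angle of the ratchet pawl: 0 = in, its nose down between the teeth (up to 0.25 while riding on a tooth); 1.2 = flipped out against its stop. The heavy ball on its thumb lever makes it fall to the end it leans to: the balance point is at about 0.65. Starts in
- pawl_knob (a point): centre of the steel ball, 22 mm across, at the end of the pawl's upright thumb lever (rod 8 mm thick, ball 80 mm from the pivot; the level pivot is 55 mm above the trolley, below and half-way between knob_in and knob_out). The ball swings over the top between these two, rising to 135 mm above the trolley; under 1 N at the ball flips it
- knob_in (a point): fixed point where the ball is when the pawl is fully in, 120 mm above the trolley, 128 mm from the caddy axis
- knob_out (a point): fixed point where the ball is when the pawl is fully out, 90 mm from knob_in, as high
- stud_seat (a point): on the caddy axis, 150 mm above the trolley, level with the shoulders (22 mm wide collars) of the four posts; turns with the rotor, z up. The four upright studs, 8 mm thick and 19 mm high with tapered tips, stand on the shoulders at x = +-42, y = +-42 mm in its frame; the crank is at +y
- plate_grip (a point): centre of the wooden grip bar of the loose hold-down plate (0.2 to 0.4 kg): bar 64 mm along its x, 16 mm across (y), 22 mm high, on two pins; its centre is 37 mm above the plate's underside, its own underside 18 mm above the plate's top
- plate: the loose hold-down plate: square aluminium, 110 x 110 x 8 mm; origin in the middle of its underside, z up (to the grip), sides along x and y; axes as plate_grip. Four through holes, 13.5 mm wide, at x = +-42, y = +-42 mm; any quarter turn fits the studs. Starts lying on the trolley, grip up; when fitted its origin is at stud_seat
- ice_bucket: bystander: clear acrylic ice bucket with its lid on, 154 mm wide, 182 mm high; origin under its centre; to be left alone
- tumbler_a: bystander: glass tumbler, 80 mm wide, 92 mm high; origin under its centre; to be left alone
- tumbler_b: bystander: second glass tumbler, same size; origin under its centre; to be left alone
- muddler: bystander: wooden muddler lying down, 200 mm long, 34 mm thick; origin under its centreline; to be left alone. Also, fixed and not listed: a steel lever citrus press, 360 mm high, standing right (-y) of the plate, its middle at least 190 mm from the plate's
- jigger: bystander: steel jigger (waisted measure), 46 mm wide, 98 mm high; origin under its centre; to be left alone
- lime_bowl: bystander: white bowl of limes, 140 mm wide, 97 mm high; origin under its centre; to be left alone
Mind the look-alikes: they are no part of the job. Of the things shaped like the plate, the aluminium one is meant.

How it is judged:
On the way, in this order (a step that is already met when the one before it is completed fails the run):
1. the pawl is flipped out while the caddy is still away from home (value of joint pawl above 1 rad and value of joint rotor above 0.3 rad), for 0.2 s.
2. the caddy is turned back to its home stop with the pawl still out (value of joint rotor below 0.06 rad and value of joint pawl above 1 rad), for 0.2 s.
3. the pawl is flipped in again at home (value of joint rotor below 0.06 rad and value of joint pawl below 0.25 rad), for 0.2 s.
4. the plate lies home on the four posts, studs through its holes (z of plate in the frame of stud_seat between -0.004 and 0.004 m and horizontal distance between plate and stud_seat below 0.006 m and angle between plate's own z axis and vertical below 0.05 rad), for 0.2 s.
At the end, for the whole second after the job is handed in: The rotor is at home (below 0.06 rad), the pawl is in (below 0.25 rad), and the plate lies at rest on the post shoulders: underside within 4 mm of stud_seat's height, centred within 6 mm, tilted less than 0.05 rad, grip upward (all of step 3 and all of step 4 and linear speed of plate below 0.02 m/s); the robot touches nothing.
It fails at once if a bystander is shifted more than 30 mm (distance of any of ice_bucket, tumbler_a, tumbler_b, muddler, jigger, lime_bowl from where it was at the start of the episode above 0.03 m).
It fails at once if the plate is dropped on the studs (faster than 0.5 m/s just above the caddy) (horizontal distance between plate and stud_seat below 0.03 m and z of plate in the frame of stud_seat below 0.06 m and linear speed of plate above 0.5 m/s).
It also fails if it takes over 72 s, if anything falls off the work surface, if the arm or the gripper's body presses on something with over 40 N, if the wrist force passes 120 N, or if a joint passes its speed limit or range.

## Working session

There is one attempt and no reset: what is moved stays moved. The work goes in short steps, Python scripts to look and compute and a tool call to move; the robot and the scene stay as the last step left them, time stands still between calls to the robot, and variables do not carry over. Pictures are saved under pics/ and viewed, at most 10 in all, crops included, and the job is handed in when it is done.

Besides the shell and the picture viewer there is one more tool, called after "Request:" as name(argument=value, ...), one argument or row to a line, values as JSON. jog_arm: Moves the arm, as the interface text tells. Its arguments: {"type":"object","properties":{"increments":{"type":"array"},"hand":{"type":"number"}},"required":["increments"]}

```bash
mkdir -p pics; python3 - <<'E'
from station import telemetry, optics
import cv2
for n in("side","top"):
    cv2.imwrite(f"pics/{n}0.png",optics.read_camera(n))
    p=optics.camera_params(n);print(n,p, -p["R"].T@p["t"])
print(telemetry.read_state())
E
```

```text
side {'mtx': array([[566.39978746,   0.        , 313.88430156],
       [  0.        , 566.39978746, 249.31297599],
       [  0.        ,   0.        ,   1.        ]]), 'dist_coeffs': array([-0.05231859,  0.        ,  0.        ,  0.        ,  0.        ]), 'R': array([[-0.92858005, -0.37056042, -0.02059282],
       [-0.16870772,  0.47088204, -0.86591443],
       [ 0.33057041, -0.8005967 , -0.49976807]]), 't': array([0.44314604, 0.23051871, 1.21469522])} [0.04884457 1.02814625 0.815801  ]
top {'mtx': array([[612.09585291,   0.        , 317.87128136],
       [  0.        , 612.09585291, 241.9807681 ],
       [  0.        ,   0.        ,   1.        ]]), 'dist_coeffs': array([-0.15606041,  0.        ,  0.        ,  0.        ,  0.        ]), 'R': array([[-0.02796349, -0.99954074, -0.01167729],
       [-0.99595488,  0.02885731, -0.08509483],
       [ 0.08539272,  0.0092505 , -0.99630443]]), 't': array([-0.03268585,  0.55094895,  1.9075503 ])} [ 0.38491537 -0.06621554  1.94700203]
{'t': 0.1, 'qpos': array([-1.29409628e+00,  3.59440603e-01,  1.51127922e+00, -1.20792509e-05,
        1.27247617e+00, -1.15091197e-01]), 'qvel': array([ 2.76872620e-04, -1.49604548e-03, -4.46804014e-04,  8.25537765e-04,
        2.46052695e-03, -6.08114471e-05]), 'tau': array([ 2.40489544e-04, -5.16356242e+01, -2.71406060e+01,  6.76412811e-02,
        2.76071794e-02, -5.12522342e-05]), 'tool_pos': array([ 0.22893831, -0.55396768,  0.22190621]), 'tcp_rot': array([-3.13999860e+00, -1.72658883e-04,  3.91794663e-01]), 'force': array([ 0.07907323, -0.12320573,  0.03346319]), 'torque': array([-0.0230115 , -0.0177883 , -0.01724418]), 'finger_force': 0.0, 'grip_width': 1.0003732654887418}
```

View pics/top0.png

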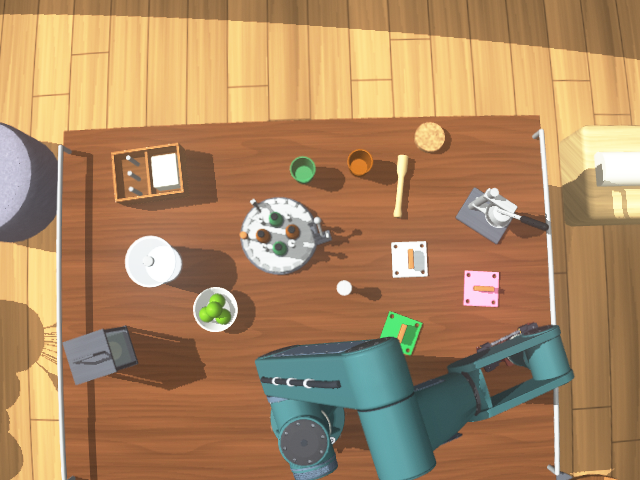

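View pics/side0.png

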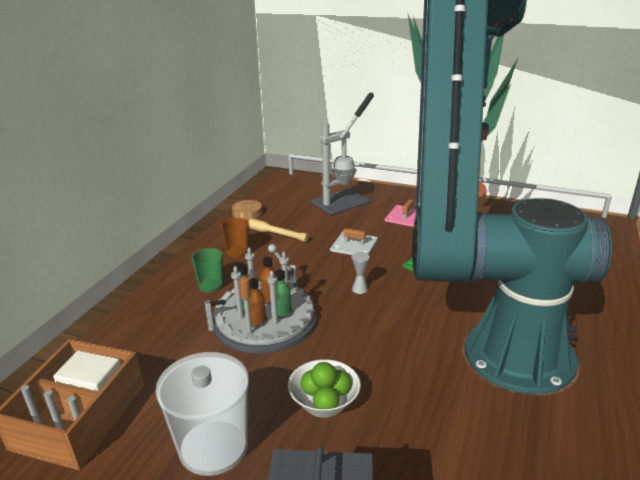

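Top view: caddy around (280,236), aluminium plate (409,259), with pink and green decoys. Next I'll take enlarged crops.

```bash
cat > h.py <<'E'
import cv2,numpy as np
from station import telemetry, optics
from scipy.optimize import least_squares
P={n:optics.camera_params(n) for n in("side","top")}
def ray(n,uv):
    p=P[n];x=cv2.undistortPoints(np.float64([[uv]]),p["mtx"],p["dist_coeffs"])[0,0]
    return -p["R"].T@p["t"], p["R"].T@np.r_[x,1]
def at(n,uv,z):
    c,d=ray(n,uv);return c+d*(z-c[2])/d[2]
def proj(n,X):
    p=P[n];return cv2.projectPoints(np.float64(X).reshape(-1,1,3),cv2.Rodrigues(p["R"])[0],p["t"],p["mtx"],p["dist_coeffs"])[0][:,0]
def tri(uvs,uvt):
    A=[];b=[]
    for n,uv in(("side",uvs),("top",uvt)):
        c,d=ray(n,uv);d/=np.linalg.norm(d);M=np.eye(3)-np.outer(d,d);A.append(M);b.append(M@c)
    return np.linalg.lstsq(np.vstack(A),np.hstack(b),rcond=None)[0]
def crop(n,x,y,w,h,s,f):
    cv2.imwrite(f,cv2.resize(optics.read_camera(n)[y:y+h,x:x+w],None,fx=s,fy=s,interpolation=cv2.INTER_CUBIC))
E
python3 - <<'E'
from h import *
a=cv2.resize(cv2.imread("pics/top0.png")[190:282,230:340],None,fx=7,fy=6.5,interpolation=2)
a=cv2.resize(cv2.imread("pics/top0.png")[190:280,230:340],None,fx=6,fy=6,interpolation=2)
cv2.imwrite("pics/c1.png",a)
cv2.imwrite("pics/c2.png",cv2.resize(cv2.imread("pics/side0.png")[235:353,195:325],None,fx=5,fy=5,interpolation=2))
print(at("top",(280,236),.016),at("top",(409,259),.008))
E
```

```text
[0.57294204 0.07131686 0.016     ] [ 0.4884566 -0.3361928  0.008    ]
```

View pics/c1.png

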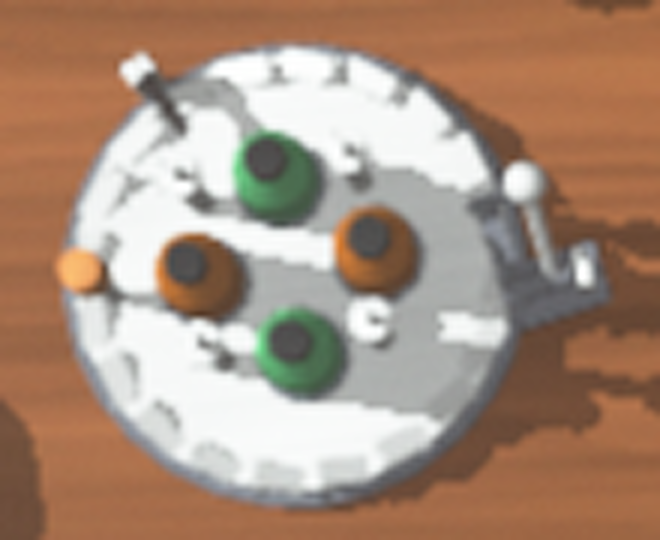

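View pics/c2.png

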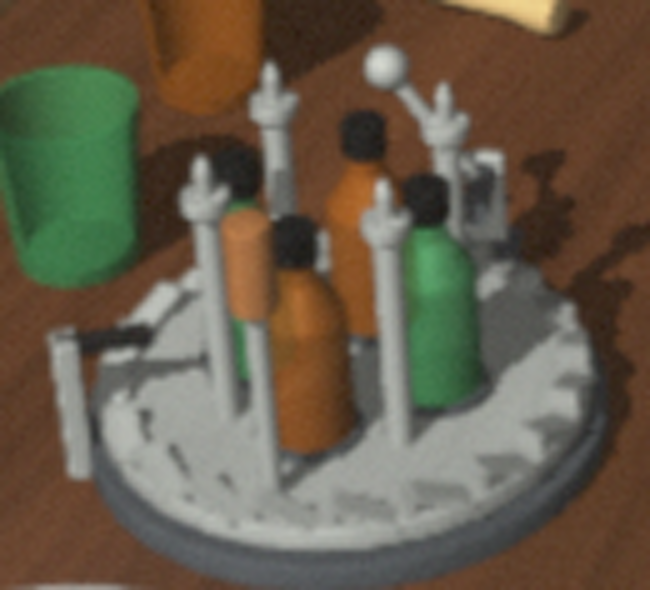

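```bash
python3 - <<'E'
from h import *
T=lambda x,y:((x+.5)/6-.5+230,(y+.5)/6-.5+190)
S=lambda x,y:((x+.5)/5-.5+195,(y+.5)/5-.5+235)
st=[((201,160),(183,172)),((270,68),(352,152)),((443,88),(372,312)),((383,184),(208,342))]
X=[]
for s,t in st:
    x=tri(S(*s),T(*t));X.append(x);print("stud",x.round(4),at("side",S(*s),.169).round(4))
grip=tri(S(246,216),T(80,271));print("grip",grip.round(4))
ball=tri(S(386,67),T(525,183));print("ball",ball.round(4),at("top",T(525,183),.12),at("side",S(386,67),.12))
for p in((560,275),(580,268)):print("pivot?",at("top",T(*p),.055))
print("stop post",at("top",T(138,68),.075),"arm end",at("top",T(180,130),.07))
B=np.array([(-42,42),(42,42),(42,-42),(-42,-42)])/1000
# crank at +y rotor frame
def f(q):
    c,s=np.cos(q[2]),np.sin(q[2]);R=np.array([[c,-s],[s,c]])
    # permute assignment by trying
    r=[]
    for b,(sp,tp) in zip(np.roll(B,q_k,0),st):
        w=np.r_[q[:2]+R@b,.167]
        r+=list(proj("side",w)[0]-S(*sp))+list(proj("top",w)[0]-T(*tp))
    w=np.r_[q[:2]+R@[0,.094],.175]
    r+=list(proj("side",w)[0]-S(246,216))+list(proj("top",w)[0]-T(80,271))
    return r
best=None
for q_k in range(4):
    for a in np.arange(-3,3,1.):
        o=least_squares(f,[.573,.071,a],x_scale=[.01,.01,.1])
        if best is None or o.cost<best[0]:best=(o.cost,o.x,np.array(o.fun))
print(best[0],best[1].round(4),best[2].round(1))
q=best[1];d=ball[:2]-q[:2];print("ball r",np.hypot(*d),np.arctan2(d[1],d[0]))
E
```

```text
stud [0.6125 0.1181 0.1673] [0.6114 0.1205 0.169 ]
stud [0.6206 0.0354 0.1674] [0.6204 0.0381 0.169 ]
stud [0.5395 0.0265 0.168 ] [0.5374 0.0277 0.169 ]
stud [0.529  0.1076 0.1667] [0.5279 0.1111 0.169 ]
grip [0.5636 0.1677 0.1792]
ball [ 0.6063 -0.0491  0.1252] [ 0.60760697 -0.04873196  0.12      ] [ 0.60968154 -0.05734414  0.12      ]
pivot? [ 0.56707263 -0.06488176  0.055     ]
pivot? [ 0.57041015 -0.07533353  0.055     ]
stop post [0.67889676 0.1498529  0.075     ] arm end [0.64660957 0.12918316 0.07      ]
2.063061137631041 [0.5756 0.0719 0.1141] [ 0.1  0.2 -0.1 -0.1  0.  -0.  -0.  -0.8 -0.   0.2  0.6  0.7 -0.   0.2
 -0.5 -0.2  0.   1.   1.1 -0.2]
ball r 0.12482357321689622 -1.3225001600629038
```

Request:
jog_arm(
  increments=[
    {"travel": [0.026, 0.032, 0.0], "angular": [0, 0, 0]},
    {"travel": [0.026, 0.032, 0.0], "angular": [0, 0, 0]},
    {"travel": [0.026, 0.032, 0.0], "angular": [0, 0, 0]},
    {"travel": [0.026, 0.032, 0.0], "angular": [0, 0, 0]},
    {"travel": [0.026, 0.032, 0.0], "angular": [0, 0, 0]},
    {"travel": [0.026, 0.032, 0.0], "angular": [0, 0, 0]},
    {"travel": [0.026, 0.032, 0.0], "angular": [0, 0, 0]},
    {"travel": [0.026, 0.032, 0.0], "angular": [0, 0, 0]},
  ],
  hand=0.0,
)

```text
t: 0.9
tool_pos: [0.4377, -0.2969, 0.2224]
tcp_rot: [-3.141, 0.0, 0.392]
force: [0.0, -0.4, 0.6]
grip_width: 0.314
finger_force: 0.0
```

Request:
jog_arm(
  increments=[
    {"travel": [0.026, 0.032, 0.0], "angular": [0, 0, 0]},
    {"travel": [0.026, 0.032, 0.0], "angular": [0, 0, 0]},
    {"travel": [0.026, 0.032, 0.0], "angular": [0, 0, 0]},
    {"travel": [0.026, 0.032, 0.0], "angular": [0, 0, 0]},
    {"travel": [0.026, 0.032, 0.0], "angular": [0, 0, 0]},
    {"travel": [0.026, 0.032, 0.0], "angular": [0, 0, 0]},
    {"travel": [0.026, 0.032, -0.01], "angular": [0, 0, 0]},
    {"travel": [0.026, 0.032, -0.015], "angular": [0, 0, 0]},
  ],
)

```text
t: 1.7
tool_pos: [0.6466, -0.0411, 0.1979]
tcp_rot: [3.141, -0.001, 0.392]
force: [0.2, -0.6, -0.5]
grip_width: 0.008
finger_force: 0.0
```

Request:
jog_arm(
  increments=[
    {"travel": [0, 0.002, -0.025], "angular": [0, 0, 0]},
    {"travel": [0, 0.002, -0.025], "angular": [0, 0, 0]},
    {"travel": [0, 0, -0.026], "angular": [0, 0, 0]},
    {"travel": [0, 0, 0], "angular": [0, 0, 0]},
    {"travel": [-0.01, -0.0035, 0], "angular": [0, 0, 0]},
    {"travel": [-0.01, -0.0035, 0], "angular": [0, 0, 0]},
    {"travel": [-0.01, -0.0035, 0], "angular": [0, 0, 0]},
    {"travel": [-0.01, -0.0035, 0], "angular": [0, 0, 0]},
  ],
)

```text
t: 2.5
tool_pos: [0.6048, -0.0532, 0.1231]
tcp_rot: [3.14, -0.002, 0.391]
force: [0.2, 0.2, 0.2]
grip_width: 0.004
finger_force: 0.3
```

```bash
python3 -c "
from h import *
a=optics.read_camera('side')[225:353,185:335];cv2.imwrite('pics/p1.png',cv2.resize(a,None,fx=4,fy=4,interpolation=2))"
```

```text
(no output)
```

View pics/p1.png

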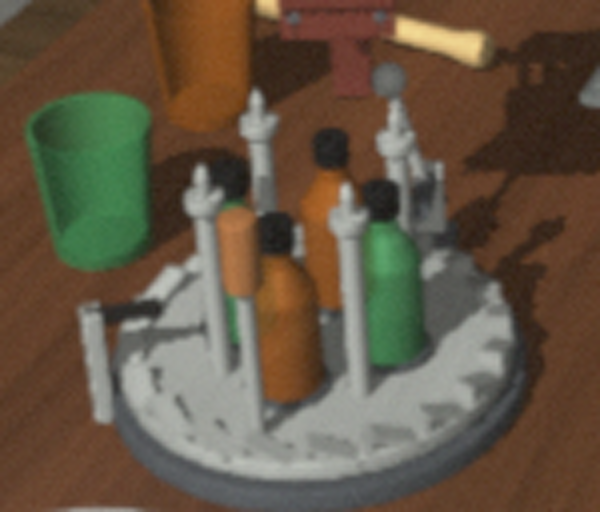

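The side view shows the ball at crop (388,79), raised and being pushed by the finger at (352,70). I'll keep pushing.

Request:
jog_arm(
  increments=[
    {"travel": [-0.01, -0.0035, 0], "angular": [0, 0, 0]},
    {"travel": [-0.01, -0.0035, 0], "angular": [0, 0, 0]},
    {"travel": [-0.01, -0.0035, 0], "angular": [0, 0, 0]},
    {"travel": [-0.01, -0.0035, 0], "angular": [0, 0, 0]},
    {"travel": [0, 0, 0], "angular": [0, 0, 0]},
    {"travel": [0, 0, 0], "angular": [0, 0, 0]},
    {"travel": [0, 0, 0.015], "angular": [0, 0, 0]},
    {"travel": [0, 0, 0.03], "angular": [0, 0, 0]},
  ],
)

```text
t: 3.35
tool_pos: [0.5638, -0.066, 0.165]
tcp_rot: [-3.139, 0.004, 0.392]
force: [0.9, -0.5, -0.2]
grip_width: 0.007
finger_force: 0.0
```

```bash
python3 -c "
from h import *
a=optics.read_camera('side')[225:353,185:335];b=optics.read_camera('top')[215:275,375:440]
cv2.imwrite('pics/p2.png',np.hstack([cv2.resize(a,(450,384),interpolation=2),cv2.resize(b,(350,323),interpolation=2)[:323].copy() if 0 else cv2.copyMakeBorder(cv2.resize(b,(345,318),interpolation=2),0,66,0,0,0)]))"
```

```text
(no output)
```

View pics/p2.png

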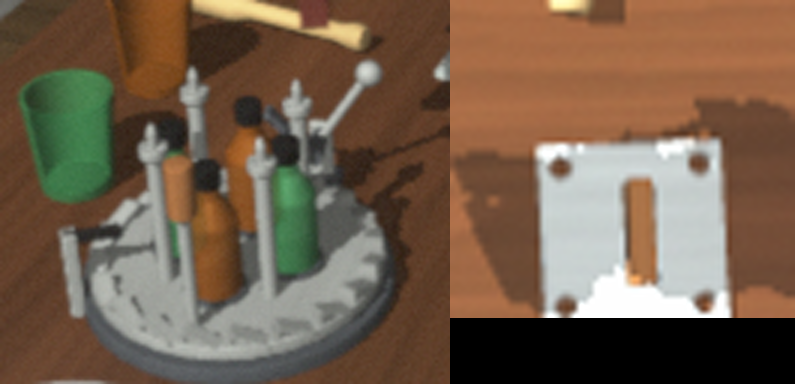

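Pawl is out: the ball now sits at side px (307,249), and the plate holes are clear in the top crop.

Request:
jog_arm(
  increments=[
    {"travel": [0, 0, 0.035], "angular": [0, 0, 0]},
    {"travel": [0, 0.01, 0.04], "angular": [0, 0, 0.13]},
    {"travel": [0, 0.037, 0], "angular": [0, 0, 0.14]},
    {"travel": [0, 0.037, 0], "angular": [0, 0, 0.14]},
    {"travel": [0, 0.037, 0], "angular": [0, 0, 0.14]},
    {"travel": [0, 0.037, 0], "angular": [0, 0, 0.14]},
    {"travel": [0.001, 0.037, 0], "angular": [0, 0, 0.14]},
    {"travel": [0, 0.036, 0], "angular": [0, 0, 0]},
  ],
  hand=0.07,
)

```text
t: 4.25
tool_pos: [0.5662, 0.1663, 0.241]
tcp_rot: [-3.141, -0.0, 1.226]
force: [0.2, -0.7, -0.3]
grip_width: 0.69
finger_force: 0.0
```

```bash
python3 - <<'E'
from h import *
print("knob_out",at("side",(307,248.8),.12))
k=345/65;T=lambda x,y:((x-450+.5)/k-.5+375,(y+.5)/k-.5+215)
H=[at("top",T(*p),.008) for p in((560,166),(699,162),(566,305),(704,301))]
print(np.round(H,4),np.mean(H,0));d=H[0]-H[2]+H[1]-H[3];print("edge x yaw",np.arctan2(d[1],d[0]),np.hypot(*d[:2])/2)
d=H[1]-H[0]+H[3]-H[2];print("edge y yaw",np.arctan2(d[1],d[0]),np.hypot(*d[:2])/2)
print("bar",at("top",T(638,230),.048))
E
```

```text
knob_out [ 0.52599455 -0.08310614  0.12      ]
[[ 0.5316 -0.2941  0.008 ]
 [ 0.5315 -0.378   0.008 ]
 [ 0.4482 -0.2946  0.008 ]
 [ 0.4481 -0.3776  0.008 ]] [ 0.48983514 -0.33610035  0.008     ]
edge x yaw 0.0003231392269629677 0.08340910753356715
edge y yaw -1.5719623458427512 0.08344214759946925
bar [ 0.48956666 -0.33392874  0.048     ]
```

Request:
jog_arm(
  increments=[
    {"travel": [-0.001, -0.001, -0.035], "angular": [0, 0, 0]},
    {"travel": [0, 0, -0.035], "angular": [0, 0, 0]},
    {"travel": [0, 0, -0.028], "angular": [0, 0, 0]},
    {"travel": [0, 0, 0], "angular": [0, 0, 0]},
    {"travel": [0, 0, 0], "angular": [0, 0, 0]},
    {"travel": [0, 0, 0], "angular": [0, 0, 0]},
    {"travel": [0, 0, 0], "angular": [0, 0, 0]},
    {"travel": [0, 0, 0], "angular": [0, 0, 0]},
  ],
)

```text
t: 5.05
tool_pos: [0.5661, 0.1636, 0.145]
tcp_rot: [3.139, -0.001, 1.222]
force: [0.4, 0.5, 0.2]
grip_width: 0.798
finger_force: 0.0
```

Request:
jog_arm(
  increments=[
    {"travel": [0, 0, 0], "angular": [0, 0, 0]},
    {"travel": [0, 0, 0], "angular": [0, 0, 0]},
    {"travel": [0, 0, 0], "angular": [0, 0, 0]},
    {"travel": [0, 0, 0], "angular": [0, 0, 0]},
    {"travel": [0, 0, 0], "angular": [0, 0, 0]},
    {"travel": [0, 0, 0], "angular": [0, 0, 0]},
    {"travel": [0, 0, 0], "angular": [0, 0, 0]},
    {"travel": [0, 0, 0], "angular": [0, 0, 0]},
  ],
  hand=0.0,
)

```text
t: 5.85
tool_pos: [0.5646, 0.1639, 0.1435]
tcp_rot: [-3.14, -0.0, 1.222]
force: [-0.4, 2.2, 0.3]
grip_width: 0.244
finger_force: 30.0
```

Request:
jog_arm(
  increments=[
    {"travel": [0.0094, 0.0006, 0], "angular": [0, 0, 0]},
    {"travel": [0.0094, -0.0003, 0], "angular": [0, 0, 0]},
    {"travel": [0.0093, -0.0013, 0], "angular": [0, 0, 0]},
    {"travel": [0.0091, -0.0022, 0], "angular": [0, 0, 0]},
    {"travel": [0.0089, -0.0031, 0], "angular": [0, 0, 0]},
    {"travel": [0.0085, -0.004, 0], "angular": [0, 0, 0]},
    {"travel": [0.0081, -0.0048, 0], "angular": [0, 0, 0]},
    {"travel": [0.0, 0.0, 0], "angular": [0, 0, 0]},
  ],
)

```text
t: 6.65
tool_pos: [0.6294, 0.1492, 0.1434]
tcp_rot: [3.141, -0.002, 1.221]
force: [3.5, 4.5, -4.8]
grip_width: 0.244
finger_force: 30.0
```

Request:
jog_arm(
  increments=[
    {"travel": [0.0076, -0.0056, 0], "angular": [0, 0, 0]},
    {"travel": [0.0035, -0.0031, 0], "angular": [0, 0, 0]},
    {"travel": [0.0034, -0.0032, 0], "angular": [0, 0, 0]},
    {"travel": [0.0033, -0.0033, 0], "angular": [0, 0, 0]},
    {"travel": [0, 0, 0], "angular": [0, 0, 0]},
    {"travel": [0, 0, 0], "angular": [0, 0, 0]},
    {"travel": [0, 0, 0], "angular": [0, 0, 0]},
    {"travel": [0, 0, 0], "angular": [0, 0, 0]},
  ],
)

```text
t: 7.45
tool_pos: [0.6442, 0.1344, 0.1432]
tcp_rot: [-3.139, -0.001, 1.222]
force: [-3.1, 7.7, -1.0]
grip_width: 0.246
finger_force: 30.0
```

Request:
jog_arm(
  increments=[
    {"travel": [0.0014, -0.0014, 0], "angular": [0, 0, 0]},
    {"travel": [0.0014, -0.0014, 0], "angular": [0, 0, 0]},
    {"travel": [0, 0, 0], "angular": [0, 0, 0]},
    {"travel": [0, 0, 0], "angular": [0, 0, 0]},
    {"travel": [0, 0, 0], "angular": [0, 0, 0]},
    {"travel": [0, 0, 0], "angular": [0, 0, 0]},
    {"travel": [0, 0, 0], "angular": [0, 0, 0]},
    {"travel": [0, 0, 0], "angular": [0, 0, 0]},
  ],
)

```text
t: 8.25
tool_pos: [0.6441, 0.1344, 0.1432]
tcp_rot: [-3.133, -0.003, 1.222]
force: [-10.9, 15.0, 4.6]
grip_width: 0.243
finger_force: 30.1
```

Request:
jog_arm(
  increments=[
    {"travel": [-0.0014, 0.0014, 0], "angular": [0, 0, 0]},
    {"travel": [0, 0, 0], "angular": [0, 0, 0]},
    {"travel": [0, 0, 0], "angular": [0, 0, 0]},
    {"travel": [0, 0, 0], "angular": [0, 0, 0]},
    {"travel": [0, 0, 0], "angular": [0, 0, 0]},
    {"travel": [0, 0, 0.03], "angular": [0, 0, 0]},
    {"travel": [0, 0, 0.04], "angular": [0, 0, 0]},
    {"travel": [0, 0, 0.04], "angular": [0, 0, 0]},
  ],
  hand=0.06,
)

```text
t: 9.05
tool_pos: [0.6467, 0.1313, 0.2543]
tcp_rot: [-3.14, 0.001, 1.221]
force: [-0.0, 0.0, -0.0]
grip_width: 0.683
finger_force: 0.0
```

Request:
jog_arm(
  increments=[
    {"travel": [-0.0245, -0.0373, 0], "angular": [0, 0, -0.14]},
    {"travel": [-0.0245, -0.0373, 0], "angular": [0, 0, -0.14]},
    {"travel": [-0.0245, -0.0373, 0], "angular": [0, 0, -0.14]},
    {"travel": [-0.0245, -0.0373, 0], "angular": [0, 0, -0.14]},
    {"travel": [-0.0255, -0.0373, 0], "angular": [0, 0, -0.14]},
    {"travel": [-0.0255, -0.0373, 0], "angular": [0, 0, -0.14]},
    {"travel": [0, 0, -0.03], "angular": [0, 0, 0]},
    {"travel": [0, 0, -0.03], "angular": [0, 0, 0]},
  ],
  hand=0.0,
)

```text
t: 9.85
tool_pos: [0.4984, -0.0941, 0.1943]
tcp_rot: [3.139, -0.003, 0.378]
force: [0.4, -0.2, 0.2]
grip_width: 0.014
finger_force: 0.0
```

```bash
python3 - <<'E'
from h import *
s=telemetry.read_state();print(s["t"],s["tool_pos"],s["tcp_rot"],s["grip_width"])
a=optics.read_camera('side')[225:353,185:335];b=optics.read_camera('top')[190:280,220:345]
cv2.imwrite('pics/p3.png',cv2.resize(a,None,fx=5,fy=4.6,interpolation=2))
cv2.imwrite('pics/t3.png',b)
E
```

```text
9.85 [ 0.4983615  -0.0941054   0.19426587] [ 3.13892463e+00 -2.81265539e-03  3.78380399e-01] 0.013614028248236622
```

View pics/p3.png

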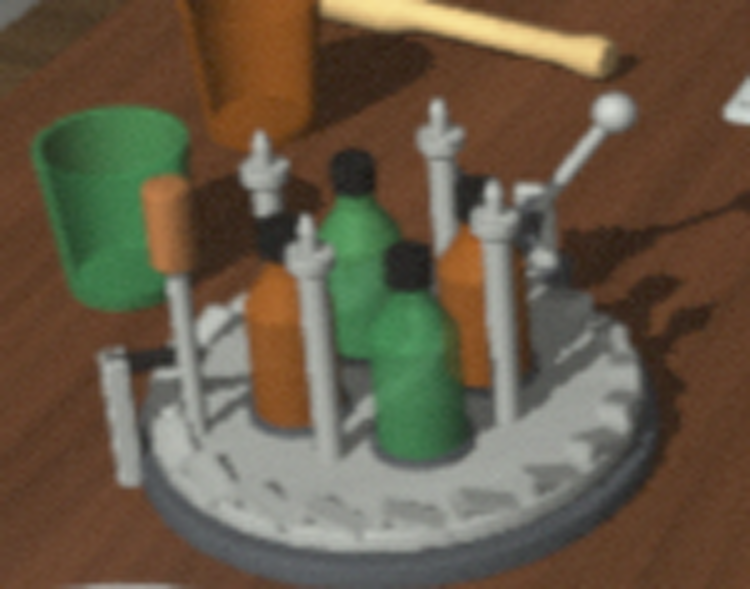

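Crank stem is against the stop arm and the pawl is still out (ball at crop (613,112)). Next I'll flip the pawl in.

Request:
jog_arm(
  increments=[
    {"travel": [-0.007, 0.005, -0.024], "angular": [0, 0, -0.05]},
    {"travel": [0, 0, -0.025], "angular": [0, 0, 0]},
    {"travel": [0, 0, -0.025], "angular": [0, 0, 0]},
    {"travel": [0, 0, 0], "angular": [0, 0, 0]},
    {"travel": [0.01, 0.0034, 0], "angular": [0, 0, 0]},
    {"travel": [0.01, 0.0034, 0], "angular": [0, 0, 0]},
    {"travel": [0.01, 0.0034, 0], "angular": [0, 0, 0]},
    {"travel": [0.01, 0.0034, 0], "angular": [0, 0, 0]},
  ],
)

```text
t: 10.75
tool_pos: [0.5333, -0.0732, 0.1208]
tcp_rot: [3.14, -0.002, 0.332]
force: [0.3, -0.7, -0.7]
grip_width: 0.007
finger_force: 0.1
```

Request:
jog_arm(
  increments=[
    {"travel": [0.01, 0.0034, 0], "angular": [0, 0, 0]},
    {"travel": [0.01, 0.0034, 0], "angular": [0, 0, 0]},
    {"travel": [0.01, 0.0034, 0], "angular": [0, 0, 0]},
    {"travel": [0.01, 0.0034, 0], "angular": [0, 0, 0]},
    {"travel": [0, 0, 0], "angular": [0, 0, 0]},
    {"travel": [0, 0, 0.02], "angular": [0, 0, 0]},
    {"travel": [0, 0, 0.045], "angular": [0, 0, 0]},
    {"travel": [0, 0, 0.045], "angular": [0, 0, 0]},
  ],
)

```text
t: 11.55
tool_pos: [0.5696, -0.0596, 0.2298]
tcp_rot: [-3.14, 0.003, 0.332]
force: [0.7, -0.4, 0.1]
grip_width: 0.004
finger_force: 0.0
```

```bash
python3 - <<'E'
from h import *
S=lambda x,y:((x+.5)/5-.5+185,(y+.5)/4.6-.5+225)
tips=[(262,139),(437,104),(492,187),(306,221)];g=(166,182)
B=np.array([(-42,42),(42,42),(42,-42),(-42,-42)])/1000
def f(q,k):
    c,s=np.cos(q[2]),np.sin(q[2]);R=np.array([[c,-s],[s,c]]);r=[]
    for b,p in zip(np.roll(B,k,0),tips): r+=list(proj("side",np.r_[q[:2]+R@b,.167])[0]-S(*p))
    return r+list(proj("side",np.r_[q[:2]+R@[0,.094],.175])[0]-S(*g))
o=min((least_squares(f,[.5756,.0719,-.83],x_scale=[.01,.01,.1],args=(k,)) for k in range(4)),key=lambda o:o.cost)
print(o.cost,o.x.round(4),np.array(o.fun).round(1))
a=optics.read_camera('side')[225:353,185:335];cv2.imwrite('pics/p4.png',cv2.resize(a,None,fx=3,fy=3,interpolation=2))
E
```

```text
0.4151031555728139 [ 0.5753  0.0723 -0.8434] [-0.2 -0.6  0.3  0.2  0.1 -0.2 -0.   0.  -0.2  0.5]
```

View pics/p4.png

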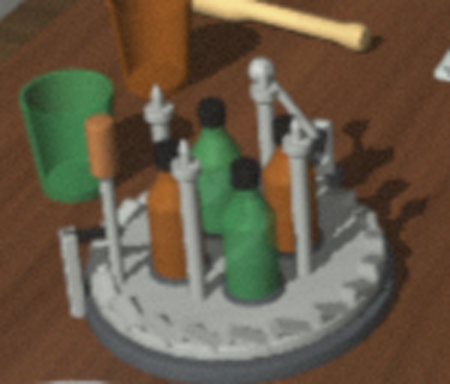

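Pawl is in, with the ball back at its starting pixel (272,248). Next is the plate.

Request:
jog_arm(
  increments=[
    {"travel": [-0.01, -0.0345, 0], "angular": [0, 0, -0.05]},
    {"travel": [-0.01, -0.0345, 0], "angular": [0, 0, -0.05]},
    {"travel": [-0.01, -0.0345, 0], "angular": [0, 0, -0.05]},
    {"travel": [-0.01, -0.0345, 0], "angular": [0, 0, -0.05]},
    {"travel": [-0.01, -0.0345, 0], "angular": [0, 0, -0.05]},
    {"travel": [-0.01, -0.0345, 0], "angular": [0, 0, -0.05]},
    {"travel": [-0.01, -0.0345, -0.01], "angular": [0, 0, -0.032]},
    {"travel": [-0.01, -0.0345, -0.01], "angular": [0, 0, 0]},
  ],
  hand=0.05,
)

```text
t: 12.4
tool_pos: [0.4902, -0.3373, 0.2095]
tcp_rot: [3.141, -0.0, -0.001]
force: [0.4, 0.1, 0.3]
grip_width: 0.569
finger_force: 0.0
```

Request:
jog_arm(
  increments=[
    {"travel": [0, 0, -0.04], "angular": [0, 0, 0]},
    {"travel": [0, 0, -0.04], "angular": [0, 0, 0]},
    {"travel": [0, 0, -0.04], "angular": [0, 0, 0]},
    {"travel": [0, 0, -0.025], "angular": [0, 0, 0]},
    {"travel": [0, 0, 0], "angular": [0, 0, 0]},
    {"travel": [0, 0, 0], "angular": [0, 0, 0]},
    {"travel": [0, 0, 0], "angular": [0, 0, 0]},
    {"travel": [0, 0, 0], "angular": [0, 0, 0]},
  ],
)

```text
t: 13.2
tool_pos: [0.4921, -0.3367, 0.0665]
tcp_rot: [3.139, -0.003, -0.0]
force: [-0.1, 0.1, -0.8]
grip_width: 0.572
finger_force: 0.0
```

Request:
jog_arm(
  increments=[
    {"travel": [0, 0, -0.02], "angular": [0, 0, 0]},
    {"travel": [0, 0, -0.018], "angular": [0, 0, 0]},
    {"travel": [0, 0, -0.01], "angular": [0, 0, 0]},
    {"travel": [0, 0, 0], "angular": [0, 0, 0]},
    {"travel": [0, 0, 0], "angular": [0, 0, 0]},
    {"travel": [0, 0, 0], "angular": [0, 0, 0]},
    {"travel": [0, 0, 0], "angular": [0, 0, 0]},
    {"travel": [0, 0, 0], "angular": [0, 0, 0]},
  ],
)

```text
t: 14.0
tool_pos: [0.4913, -0.3361, 0.0172]
tcp_rot: [3.141, -0.001, -0.0]
force: [-0.6, -0.3, 0.0]
grip_width: 0.571
finger_force: 0.0
```

Request:
jog_arm(
  increments=[
    {"travel": [0, 0, 0], "angular": [0, 0, 0]},
    {"travel": [0, 0, 0], "angular": [0, 0, 0]},
    {"travel": [0, 0, 0], "angular": [0, 0, 0]},
    {"travel": [0, 0, 0], "angular": [0, 0, 0]},
    {"travel": [0, 0, 0], "angular": [0, 0, 0]},
    {"travel": [0, 0, 0], "angular": [0, 0, 0]},
    {"travel": [0, 0, 0], "angular": [0, 0, 0]},
    {"travel": [0, 0, 0], "angular": [0, 0, 0]},
  ],
  hand=0.0,
)

```text
t: 14.8
tool_pos: [0.491, -0.336, 0.0166]
tcp_rot: [3.141, -0.0, -0.0]
force: [0.3, -1.5, -1.1]
grip_width: 0.179
finger_force: 30.0
```

Request:
jog_arm(
  increments=[
    {"travel": [0, 0, 0.02], "angular": [0, 0, 0]},
    {"travel": [0, 0, 0.04], "angular": [0, 0, 0]},
    {"travel": [0, 0, 0.04], "angular": [0, 0, 0]},
    {"travel": [0, 0, 0.04], "angular": [0, 0, 0]},
    {"travel": [0, 0, 0.04], "angular": [0, 0, 0]},
    {"travel": [0, 0.01, 0.04], "angular": [0, 0, 0]},
    {"travel": [0.008, 0.035, 0.01], "angular": [0, 0, 0]},
    {"travel": [0.008, 0.038, 0], "angular": [0, 0, 0.1]},
  ],
)

```text
t: 15.6
tool_pos: [0.5081, -0.2532, 0.2491]
tcp_rot: [3.139, -0.004, 0.099]
force: [0.4, -0.3, -1.8]
grip_width: 0.178
finger_force: 30.0
```

Request:
jog_arm(
  increments=[
    {"travel": [0.009, 0.042, 0], "angular": [0, 0, 0.105]},
    {"travel": [0.009, 0.042, 0], "angular": [0, 0, 0.105]},
    {"travel": [0.009, 0.042, 0], "angular": [0, 0, 0.105]},
    {"travel": [0.009, 0.042, 0], "angular": [0, 0, 0.105]},
    {"travel": [0.009, 0.042, 0], "angular": [0, 0, 0.105]},
    {"travel": [0.009, 0.042, 0], "angular": [0, 0, 0.105]},
    {"travel": [0.009, 0.042, 0], "angular": [0, 0, 0]},
    {"travel": [0.005, 0.03, 0], "angular": [0, 0, 0]},
  ],
)

```text
t: 16.4
tool_pos: [0.5744, 0.0741, 0.246]
tcp_rot: [-3.14, 0.0, 0.731]
force: [0.0, 0.7, -2.2]
grip_width: 0.178
finger_force: 30.0
```

Request:
jog_arm(
  increments=[
    {"travel": [0, 0, -0.03], "angular": [0, 0, 0]},
    {"travel": [0, 0, -0.01], "angular": [0, 0, 0]},
    {"travel": [0, 0, 0], "angular": [0, 0, 0]},
    {"travel": [0, 0, 0], "angular": [0, 0, 0]},
    {"travel": [0, 0, 0], "angular": [0, 0, 0]},
    {"travel": [0, 0, 0], "angular": [0, 0, 0]},
    {"travel": [0, 0, 0], "angular": [0, 0, 0]},
    {"travel": [0, 0, 0], "angular": [0, 0, 0]},
  ],
)

```text
t: 17.2
tool_pos: [0.5752, 0.071, 0.2071]
tcp_rot: [3.141, -0.001, 0.729]
force: [0.4, -0.7, -3.5]
grip_width: 0.18
finger_force: 30.0
```

```bash
python3 - <<'E'
from h import *
s=telemetry.read_state();print(s["t"],s["tool_pos"],s["tcp_rot"],s["grip_width"],s["force"])
a=optics.read_camera('side')[215:315,190:330];cv2.imwrite('pics/p5.png',cv2.resize(a,None,fx=5,fy=5,interpolation=2))
E
```

```text
17.2 [0.57521815 0.07096377 0.20709467] [ 3.14119315e+00 -5.84087278e-04  7.29405274e-01] 0.18031671878044428 [ 0.42508102 -0.72105848 -3.54720241]
```

View pics/p5.png

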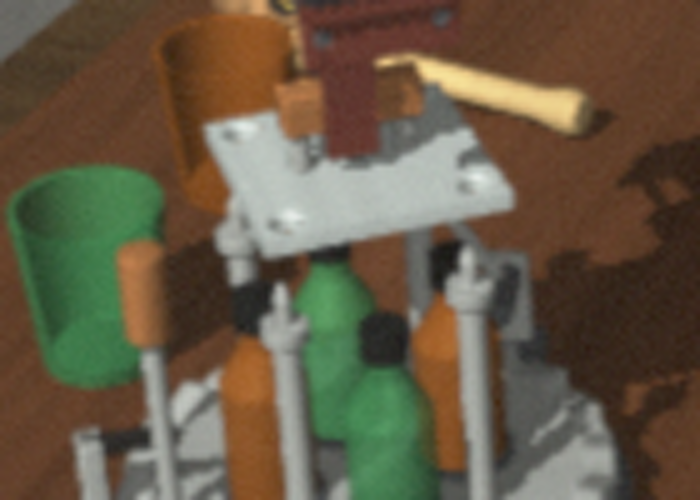

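The plate hangs above the studs, with three holes visible at crop (237,133), (286,222) and (478,182). I'll compare them with the studs in the same camera.

```bash
python3 - <<'E'
from h import *
S=lambda x,y:((x+.5)/5-.5+190,(y+.5)/5-.5+215)
zt=.2071-.0166+.008
h=[at("side",S(*p),zt) for p in((237,133),(286,222),(478,182))]
print(np.round(h,4)); c=(h[0]+h[2])/2; print("centre",c)
d=h[2]-h[0];print(np.hypot(*d[:2]),.1188,np.arctan2(d[1],d[0]))
d1=h[1]-h[0];d2=h[2]-h[1];print(np.hypot(*d1[:2]),np.hypot(*d2[:2]),np.arctan2(d1[1],d1[0])+np.pi/2*0,np.arctan2(d2[1],d2[0]))
# corners
k=[at("side",S(*p),zt) for p in((205,124),(265,248),(514,193))]
print("corner centre",(k[0]+k[2])/2, np.hypot(*(k[2]-k[0])[:2]))
E
```

```text
[[0.6338 0.0638 0.1985]
 [0.5765 0.1258 0.1985]
 [0.5132 0.0671 0.1985]]
centre [0.57349786 0.06545181 0.1985    ]
0.12063892423611901 0.1188 3.1136150505635776
0.08448671843043867 0.08629515066117263 2.31653882723951 -2.3937167365982246
corner centre [0.57311994 0.06587641 0.1985    ] 0.15725076614712957
```

```bash
python3 - <<'E'
from h import *
T=lambda x,y:((x+.5)/6-.5+230,(y+.5)/6-.5+190)
for z in(.167,):
    print("top studs",np.mean([at("top",T(*p),z) for p in((183,172),(352,152),(372,312),(208,342))],0))
# disc outline by ellipse fit: toothed disc/foot in top: bright vs wood
im=cv2.imread("pics/top0.png");
hsv=cv2.cvtColor(im,cv2.COLOR_BGR2HSV);m=((hsv[...,1]<60)&(hsv[...,2]>60)).astype(np.uint8);m[:,:235]=0;m[:,316:]=0;m[:190]=0;m[280:]=0
c=max(cv2.findContours(m,0,1)[0],key=cv2.contourArea);hull=cv2.convexHull(c)
S=lambda x,y:((x+.5)/5-.5+190,(y+.5)/5-.5+215)
for z in(.166,.169):print("side tips",z,at("side",S(281,287),z),at("side",S(468,250),z))
R=lambda a:np.array([[np.cos(a),-np.sin(a)],[np.sin(a),np.cos(a)]])
for a in(.729,):
  for b in((-.042,.042),(.042,.042),(-.042,-.042),(.042,-.042)):
    w=np.r_[np.array([.5745,.0703])+R(a)@b,.1985];print("hole pred px",((proj("side",w)[0]+.5-[190,215])*5-.5).round(1))
cv2.imwrite("pics/t4.png",cv2.resize(optics.read_camera("top")[185:285,220:345],None,fx=6,fy=6,interpolation=2))
E
```

```text
top studs [0.57533542 0.07184654 0.167     ]
side tips 0.166 [0.58079991 0.1277889  0.166     ] [0.51728766 0.07240856 0.166     ]
side tips 0.169 [0.57834397 0.13194566 0.169     ] [0.51512495 0.076821   0.169     ]
hole pred px [467.6 188.3]
hole pred px [279.  225.7]
hole pred px [413.  102.4]
hole pred px [233.6 136.3]
```

View pics/t4.png

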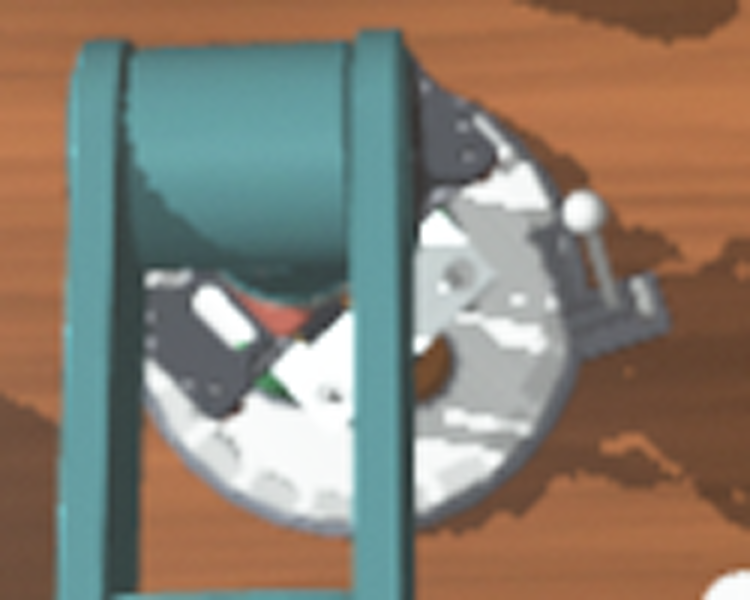

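The top view shows holes at crop (460,273) for the −y hole and (330,393) for the −x hole. The pawl ball is in place at (584,212).

```bash
python3 - <<'E'
from h import *
T=lambda x,y:((x+.5)/6-.5+220,(y+.5)/6-.5+185)
for p,a in(((460,273),-1.627),((330,393),3.085)):
    w=at("top",T(*p),.1985);print(w, "centre->",w[:2]-.0594*np.array([np.cos(a),np.sin(a)]))
E
```

```text
[0.57088103 0.01117423 0.1985    ] centre-> [0.57421777 0.07048043]
[0.51505647 0.07480505 0.1985    ] centre-> [0.57436138 0.07144524]
```

Request:
jog_arm(
  increments=[
    {"travel": [0.0015, 0.002, 0], "angular": [0, 0, 0.003]},
    {"travel": [0, 0, -0.008], "angular": [0, 0, 0]},
    {"travel": [0, 0, -0.008], "angular": [0, 0, 0]},
    {"travel": [0, 0, -0.004], "angular": [0, 0, 0]},
    {"travel": [0, 0, -0.004], "angular": [0, 0, 0]},
    {"travel": [0, 0, -0.003], "angular": [0, 0, 0]},
    {"travel": [0, 0, 0], "angular": [0, 0, 0]},
    {"travel": [0, 0, 0], "angular": [0, 0, 0]},
  ],
)

```text
t: 18.1
tool_pos: [0.5766, 0.0732, 0.1797]
tcp_rot: [-3.142, -0.0, 0.733]
force: [1.0, 0.1, -3.2]
grip_width: 0.179
finger_force: 30.0
```

Request:
jog_arm(
  increments=[
    {"travel": [0, 0, -0.002], "angular": [0, 0, 0]},
    {"travel": [0, 0, -0.002], "angular": [0, 0, 0]},
    {"travel": [0, 0, -0.002], "angular": [0, 0, 0]},
    {"travel": [0, 0, -0.002], "angular": [0, 0, 0]},
    {"travel": [0, 0, -0.002], "angular": [0, 0, 0]},
    {"travel": [0, 0, 0], "angular": [0, 0, 0]},
    {"travel": [0, 0, 0], "angular": [0, 0, 0]},
    {"travel": [0, 0, 0], "angular": [0, 0, 0]},
  ],
)

```text
t: 18.9
tool_pos: [0.5767, 0.0734, 0.1694]
tcp_rot: [-3.141, -0.0, 0.733]
force: [1.9, 2.8, -6.3]
grip_width: 0.183
finger_force: 30.0
```

Request:
jog_arm(
  increments=[
    {"travel": [0, 0, -0.001], "angular": [0, 0, 0]},
    {"travel": [0, 0, -0.001], "angular": [0, 0, 0]},
    {"travel": [0, 0, -0.001], "angular": [0, 0, 0]},
    {"travel": [0, 0, -0.001], "angular": [0, 0, 0]},
    {"travel": [0, 0, 0], "angular": [0, 0, 0]},
    {"travel": [0, 0, 0], "angular": [0, 0, 0]},
    {"travel": [0, 0, 0], "angular": [0, 0, 0]},
    {"travel": [0, 0, 0], "angular": [0, 0, 0]},
  ],
)

```text
t: 19.7
tool_pos: [0.5769, 0.0735, 0.1666]
tcp_rot: [3.141, -0.001, 0.733]
force: [0.3, 4.3, 4.9]
grip_width: 0.18
finger_force: 30.0
```

Seated at the predicted height with contact force, so I'll release.

Request:
jog_arm(
  increments=[
    {"travel": [0, 0, 0], "angular": [0, 0, 0]},
    {"travel": [0, 0, 0], "angular": [0, 0, 0]},
    {"travel": [0, 0, 0], "angular": [0, 0, 0]},
    {"travel": [0, 0, 0], "angular": [0, 0, 0]},
    {"travel": [0, 0, 0], "angular": [0, 0, 0]},
    {"travel": [0, 0, 0.01], "angular": [0, 0, 0]},
    {"travel": [0, 0, 0.03], "angular": [0, 0, 0]},
    {"travel": [0, 0, 0.04], "angular": [0, 0, 0]},
  ],
  hand=0.045,
)

```text
t: 20.5
tool_pos: [0.575, 0.0731, 0.2453]
tcp_rot: [-3.139, 0.003, 0.733]
force: [-0.0, -0.6, -1.0]
grip_width: 0.512
finger_force: 0.0
```

Request:
jog_arm(
  increments=[
    {"travel": [0, 0, 0.04], "angular": [0, 0, 0]},
    {"travel": [-0.02, -0.04, 0.01], "angular": [0, 0, 0]},
    {"travel": [-0.02, -0.045, 0], "angular": [0, 0, 0]},
    {"travel": [-0.02, -0.045, 0], "angular": [0, 0, 0]},
    {"travel": [-0.01, -0.045, 0], "angular": [0, 0, 0]},
    {"travel": [0, -0.045, 0], "angular": [0, 0, 0]},
    {"travel": [0, -0.045, 0], "angular": [0, 0, 0]},
    {"travel": [0, 0, 0], "angular": [0, 0, 0]},
  ],
)

```text
t: 21.3
tool_pos: [0.5066, -0.1972, 0.2965]
tcp_rot: [3.138, 0.001, 0.728]
force: [-1.1, 0.5, 0.3]
grip_width: 0.513
finger_force: 0.0
```

```bash
python3 - <<'E'
from h import *
t=optics.read_camera("top");s=optics.read_camera("side")
cv2.imwrite("pics/f_t.png",t);cv2.imwrite("pics/f_s.png",s)
# ball/pawl + crank unchanged vs p4 view (side crop upscaled 3)
a=cv2.resize(s[225:353,185:335],None,fx=3,fy=3,interpolation=2);b=cv2.imread("pics/p4.png")
for n,(x,y) in{"ball":(261,70),"grip":(101,147)}.items():
    tm=b[y-22:y+22,x-14:x+14];r=cv2.matchTemplate(a[y-45:y+45,x-40:x+40],tm,5);_,v,_,l=cv2.minMaxLoc(r);print(n,v,(l[0]-26)/3,(l[1]-23)/3)
# bar and plate centre in top view: orange bar
h=cv2.cvtColor(t,cv2.COLOR_BGR2HSV)[215:255,260:305]
# render expected plate outline; compare with bright low-sat + print bar centroid
m=cv2.inRange(h,(5,120,90),(20,255,255));n,L,st,ce=cv2.connectedComponentsWithStats(m)
for i in range(1,n):
    if st[i,4]>15: print(st[i],ce[i]+[260,215],at("top",ce[i]+[260,215],.198)[:2])
print("pred bar px",proj("top",[.5755,.072,.198]))
E
```

```text
ball 0.7615774869918823 6.0 1.6666666666666667
grip 0.9956297278404236 0.0 0.0
[ 7  7 17 17 82] [275.42682927 229.84146341] [0.57340393 0.0711364 ]
pred bar px [[275.1118234  229.12625481]]
```

```bash
python3 - <<'E'
from h import *
t=cv2.resize(cv2.imread("pics/f_t.png")[185:285,220:345],None,fx=6,fy=6,interpolation=2);b=cv2.imread("pics/t4.png")
r=cv2.matchTemplate(t[140:290,510:680],b[180:245,550:620],5);_,v,_,l=cv2.minMaxLoc(r);print("ball",v,(l[0]-40)/6,(l[1]-40)/6)
# plate corner/hole test: project plate outline at seat height & score edges over z in side view
s=cv2.GaussianBlur(cv2.cvtColor(cv2.imread("pics/f_s.png"),6),(3,3),0).astype(float)
g=np.hypot(cv2.Sobel(s,6,1,0),cv2.Sobel(s,6,0,1))
R=np.array([[np.cos(.733),-np.sin(.733)],[np.sin(.733),np.cos(.733)]])
u=np.linspace(-.055,.055,60);sq=np.r_[np.c_[u,u*0+.055],np.c_[u,u*0-.055],np.c_[u*0+.055,u],np.c_[u*0-.055,u]]
def sc(z,dx,dy):
    w=np.c_[sq@R.T+[.5755+dx,.072+dy],np.full(len(sq),z)];p=proj("side",w).astype(np.float32);return cv2.remap(g.astype(np.float32),p[:,:1],p[:,1:],1).mean()
for z in(.150,.154,.158,.162,.166,.170):print(z,max((round(sc(z,a,c),1),a,c) for a in np.arange(-.004,.005,.001) for c in np.arange(-.004,.005,.001)))
E
```

```text
ball 0.9955238103866577 0.0 0.0
0.15 (np.float32(171.2), np.float64(-0.001), np.float64(-0.003))
0.154 (np.float32(176.5), np.float64(-0.004), np.float64(0.002))
0.158 (np.float32(169.9), np.float64(-0.004), np.float64(0.004))
0.162 (np.float32(164.3), np.float64(-0.003), np.float64(0.004))
0.166 (np.float32(153.6), np.float64(-0.001), np.float64(0.004))
0.17 (np.float32(154.9), np.float64(0.002), np.float64(0.003))
```

Pawl ball and crank haven't moved, and the plate sits at the expected height and centre, so I'm handing in.

```bash
python3 -c "
from station import manip;print(manip.close_job())"
```

```text
the job is handed in; nothing more can be done
None
```

I turned the caddy back to its home stop, flipped the pawl in again and set the hold-down plate on all four studs. I then handed the job in at about 21 s; it returned no verdict. The last camera checks showed the crank and pawl unmoved and the plate centred at about the right height.

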